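Clamp a solvent bottle and open its push-and-turn safety cap

ROBOT

A 6-joint arm with a two-finger parallel gripper is mounted at the origin on a cart in front of the work surface, level with it; the furniture and walls round the work are solid. World frame = base frame: x ahead of the robot, y to its left, z up, the work surface at z = 0. Lengths are in m, angles in rad, forces in N, time in s.
With the tool pointing down it reaches from about 0.275 to 0.825 m from the base axis. Payload 4.9 kg.
Tool frame: the origin (TCP) lies at the very end of the fingers, on their centre line; the grasp point (between the pads) lies 19 mm behind it; z points along the fingers, y is the line along which they close (so a half turn about z gives the same grasp; the last joint's range is limited). The gripper opens to 85 mm and grips with 20 to 120 N. Pads are 22 mm wide; open, the fingers measure 114 mm over their backs; the gripper's body (76 mm by 85 mm) begins 54 mm behind the grasp point. The pads swing forward as they close: fully open they stand 13 mm farther back than shut.
Start: joints at [1.013, 0.326, -0.193, 1.052, 0, 1.437], TCP at [0.226, 0.501, 0.231] pointing down, gripper open.
Joint ranges: [-2.65, 2.65], [-0.97, 1.79], [-1.3, 1.35], [-1.93, 2.1], [-1.47, 1.37], [-3.14, 3.14]. Speed limits (rad/s): [2.57, 2.57, 3.14, 3.14, 3.14, 3.14].

INTERFACE

Orientations are given as a unit quaternion [w, x, y, z].
In Python, from cell import bot, imaging, job gives the robot as it stands (bot), with the cameras (imaging) and the job (job). Calls block until the motion is done:
- bot.move_pose(position, orientation): joint-space move of the TCP to a pose.
- bot.move_linear(position, speed=0.15, rotation=None, until_force=None): straight line of the TCP; rotation=None keeps the orientation; speed is the mean speed in m/s. With until_force (N) it stops when the force on the tool has changed by that much, and returns True; else False.
- bot.goto_joints(angles): joint-space move.
- bot.set_gripper(opening, grasp_force=None): opening from 0.0 (shut) to 1.0 (fully open); grasp_force is the grip in N (None keeps the last); returns when the fingers have stopped.
- bot.wait(seconds).
- bot.solve_ik(position, orientation): joint angles nearest the present ones, or None.
- imaging.camera(name): name is "scene" or "top" or "wrist"; returns the picture (400x640x3 uint8, red, green, blue); there is no depth.
- imaging.calibration(name): a dict with "mtx" (3x3 intrinsics, pixels), "extrinsics" (4x4, takes a point from world to camera coordinates); the wrist camera has in their place "hand_eye" (4x4, takes a point from camera to tool coordinates, whose origin is the TCP and whose axes are the flange's). Camera axes: x right, y down, z forward; pixel columns grow to the right and rows downward; lengths in m; the calibration is good to about 2 mm. A picture is of the moment at which its call begins: read the wrist's pose just before it. calibration takes no time and is no camera call.
A pose or a line that the arm cannot do raises bot.PlanningError and nothing moves.
- job.close_job(): hands the job in; it is judged then, once.
Readings, each from a call of its own:
- bot.read_clock(): time.
- bot.read_joint_positions(): joint angles.
- bot.read_joint_vel(): joint speeds.
- bot.read_joint_efforts(): joint torques, N m.
- bot.read_position(): TCP position.
- bot.read_tool_rot(): TCP orientation.
- bot.read_ft_force(): force on the tool from outside, world axes, zero at the start.
- bot.read_moment(): the same for the moment, N m.
- bot.read_gripper_width(): opening from 0.0 (shut) to 1.0 (fully open).
- bot.read_finger_force(): force on a finger pad.
Only numpy, scipy, OpenCV 4.12 (cv2) and the standard library are available. Lean on these libraries where they do the work, as an engineer would, in place of code of your own. Each camera call takes 0.05 s, during which the arm holds its last target. There are 200 camera calls.

TASK

Turn the crank of the small bench vise clockwise until the jaws hold the square solvent bottle firmly. Then push the bottle's safety cap down, and while it is down twist it counterclockwise until it comes free, lift it off and finish while still holding the cap upright in the gripper, a few centimetres straight above the open bottle, which stays clamped in the vise. Do not disturb the capacitors and the solder spool standing round the vise.

Things in the scene. Friction and masses are not known exactly. Their poses are not given: they have to be found in the camera images.
- vise: Grey vise fixed to the bench, 225 x 96 mm. Origin on the bench below the bottle's place; x runs along the jaw travel from the crank end (roughly the robot's right) to the fixed jaw, z up. Base plate 12 mm thick, x -158 to +67 mm. Fixed jaw face at x +26 mm. Jaws 90 mm wide (y), tops 58 mm up. Gear housing with the vertical crank spindle at x -125 mm.
- crank_axis (a point): Point on the vertical spindle axis of the crank, 98 mm above the bench (level with crank_handle). The crank drags with 0.2 N m (4 N at the handle) and stays where it is left. Once the jaw presses on the bottle it stiffens gradually, to about 7 N at the handle.
- crank_handle (a point): Grip point on the axis of the crank's upright black handle, 98 mm above the bench: a round post, 18 mm diameter, 72 to 114 mm up, that revolves freely on its pin, so it can be pinched from above and led round without turning the gripper. It circles crank_axis at 50 mm radius. The flat crank arm lies 62 to 69 mm up.
- crank (a joint): Crank angle in rad, grows clockwise seen from above and closes the jaw 5 mm per rad. 0 is fully open; it starts between 0 and 1.0. At 0 the handle points 80 degrees clockwise of the vise's +x, then goes round the end away from the bottle. The pad clamps the bottle from about 3.2 rad; its springs are fully pressed in at about 4.2 rad; hard stop 4.4.
- jaw_pad: Steel face plate of the moving jaw, 84 mm wide, 36 mm high, on springs: 3 N preload plus 6 N per mm, 5 mm of travel (30 N more clamping per rad of crank). Origin on the bench level in its clamping face.
- bottle: White square plastic bottle, 50 x 50 mm, shoulder 65 mm above its underside, neck 24 mm across up to 90 mm; about 0.35 kg; stands loose on the vise's base plate between the jaws, 1 to 2 mm from the fixed jaw. Origin at the centre of its underside, z up.
- cap: Grey round ribbed cap, 46 mm diameter, 32 mm high. Origin at the centre of its lower rim (locked: 70 mm above the bottle's underside), z up. A spring pushes it up with 6 N. Pushed down 3.5 to 5 mm (10 to 11 N; at 5 mm it meets the shoulder) it turns counterclockwise from above; after 50 to 130 degrees (best 70) it is free, springs up 6 mm and lifts off.
- capacitor: Standing round capacitor can, 52 mm diameter, 90 mm high, bystander. Origin at the centre of its underside.
- film_cap: Box-shaped grey film capacitor, 30 x 57 x 41 mm, bystander. Origin at the centre of its underside.
- spool: Solder spool standing on its flange, 54 mm diameter, 40 mm high, bystander. Origin at the centre of its underside.

How it is judged:
On the way, in this order (a step that is already met when the one before it is completed fails the run):
1. the vise holds the bottle: its pad presses on it with more than 8 N (contact force between jaw_pad and bottle above 8 N), for 0.2 s.
2. the cap is pushed down at least 2.5 mm, not yet turned (z of cap in the frame of bottle below 0.0675 m and angle between the x axis of cap and the x axis of bottle, either way round below 0.25 rad and contact force between the fingers and cap above 2 N), for 0.04 s.
3. the cap is twisted free, at least 45 degrees, still on the neck (angle between the x axis of cap and the x axis of bottle, either way round above 0.78 rad and z of cap in the frame of bottle below 0.085 m), for 0.04 s.
At the end, for the whole second after the job is handed in: The gripper holds the cap still and upright (within 17 deg), its rim 105 to 200 mm above the bottle's underside, within 25 mm of straight above the bottle, touching only the gripper; the bottle stands upright on the vise base, clamped with more than 8 N (z of cap in the frame of bottle between 0.105 and 0.2 m and horizontal distance between cap and bottle below 0.025 m and angle between cap's own z axis and vertical below 0.3 rad and contact force between the fingers and cap above 2 N and contact force between cap and bottle below 0.1 N and linear speed of cap below 0.03 m/s and contact force between jaw_pad and bottle above 8 N and z of bottle in the frame of vise below 0.016 m and angle between bottle's own z axis and vertical below 0.08 rad); the arm keeps its last pose, push and grip.
It fails at once if a bystander (capacitor, film capacitor or solder spool) is moved more than 30 mm (distance of any of capacitor, film_cap, spool from where it was at the start of the episode above 0.03 m).
It fails at once if the bottle is lifted 15 mm off the vise or tipped over (z of bottle in the frame of vise above 0.027 m or angle between bottle's own z axis and vertical above 0.35 rad).
It also fails if it takes over 48 s, if anything falls off the work surface, if the arm or the gripper's body presses on something with over 40 N, if the wrist force passes 120 N, or if a joint passes its speed limit or range.

## Working session

There is one attempt and no reset: what is moved stays moved. The work goes in short steps, each a Python script; the robot and the scene stay as the last script left them, time stands still between calls to the robot, and variables do not carry over. Pictures are saved under pics/ and viewed, at most 10 in all, crops included, and the job is handed in when it is done.

```bash
mkdir -p pics; ls; python3 - <<'E'
from cell import bot, imaging, job
import cv2,numpy as np
np.set_printoptions(precision=4,suppress=True)
for n in ("scene","top"):
    cv2.imwrite(f"pics/{n}0.png",imaging.camera(n)[:,:,::-1])
    c=imaging.calibration(n);print(n,c["mtx"],c["extrinsics"])
print(imaging.calibration("wrist"),bot.read_tool_rot(),bot.read_clock())
E
```

```text
cell.py
pics
scene [[403.4704   0.     313.938 ]
 [  0.     403.4704 198.2303]
 [  0.       0.       1.    ]] [[ 0.7747 -0.6323 -0.0085 -0.4506]
 [-0.4627 -0.5575 -0.6893  0.2883]
 [ 0.4311  0.5379 -0.7245  0.7423]
 [ 0.      0.      0.      1.    ]]
top [[504.9423   0.     325.7636]
 [  0.     504.9423 199.6332]
 [  0.       0.       1.    ]] [[ 0.0017 -1.     -0.0033 -0.0768]
 [-0.9926 -0.0013 -0.1212  0.5407]
 [ 0.1212  0.0035 -0.9926  1.0747]
 [ 0.      0.      0.      1.    ]]
{'mtx': array([[324.5621,   0.    , 317.9464],
       [  0.    , 324.5621, 204.4414],
       [  0.    ,   0.    ,   1.    ]]), 'hand_eye': array([[ 0.    , -0.9558, -0.2941,  0.0757],
       [ 1.    ,  0.0001, -0.0001,  0.0004],
       [ 0.0001, -0.2941,  0.9558, -0.1422],
       [ 0.    ,  0.    ,  0.    ,  1.    ]])} [-0.0003  0.2103  0.9776 -0.0007] 0.1
```

View pics/scene0.png

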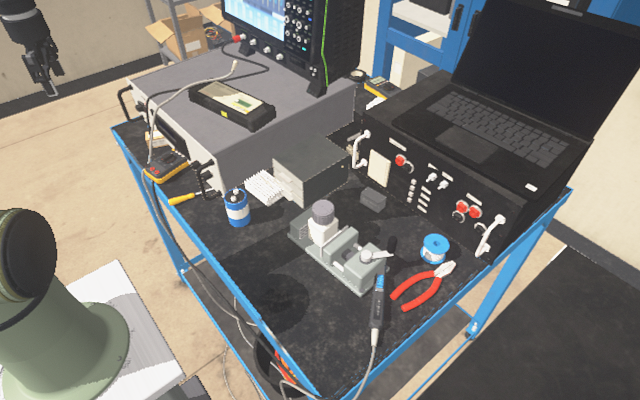

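View pics/top0.png

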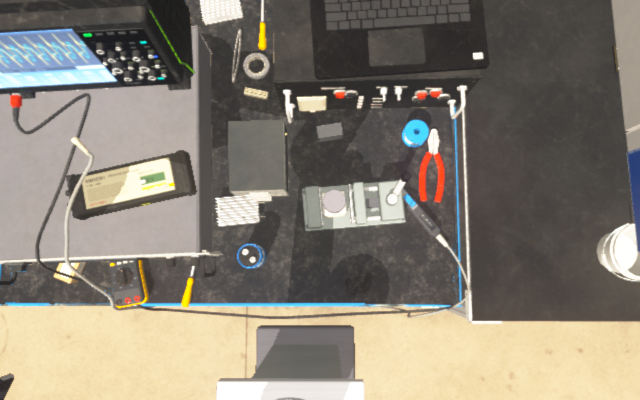

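Vise at about (355,205) in top view; handle near (398,185). Now wrist views from two places over it.

```bash
cat > h.py <<'E'
from cell import bot, imaging, job
import cv2,numpy as np
from scipy.spatial.transform import Rotation as Ro
np.set_printoptions(precision=4,suppress=True)
def quat(psi):  # tool down, tool x along world heading psi
    c,s=np.cos(psi),np.sin(psi)
    q=Ro.from_matrix([[c,s,0],[s,-c,0],[0,0,-1]]).as_quat()
    return [q[3],q[0],q[1],q[2]]
def pose():
    q=bot.read_tool_rot();T=np.eye(4)
    T[:3,:3]=Ro.from_quat([q[1],q[2],q[3],q[0]]).as_matrix();T[:3,3]=bot.read_position();return T
def snap(n,f):
    c=imaging.calibration(n)
    E=np.linalg.inv(pose()@c["hand_eye"]) if n=="wrist" else c["extrinsics"]
    im=np.ascontiguousarray(imaging.camera(n)[:,:,::-1]);cv2.imwrite(f"pics/{f}.png",im);np.savez(f"pics/{f}.npz",K=c["mtx"],E=E)
def load(f):
    d=np.load(f"pics/{f}.npz");return cv2.imread(f"pics/{f}.png"),d["K"],d["E"]
def ray(K,E,uv):
    d=E[:3,:3].T@np.linalg.solve(K,[uv[0],uv[1],1.]);o=-E[:3,:3].T@E[:3,3];return o,d
def onz(v,uv,z):
    o,d=ray(v[1],v[2],uv);return o+d*(z-o[2])/d[2]
def tri(a,ua,b,ub):
    X=cv2.triangulatePoints(a[1]@a[2][:3],b[1]@b[2][:3],np.array(ua,float).reshape(2,1),np.array(ub,float).reshape(2,1))[:,0];X=X[:3]/X[3]
    err=[np.hypot(*((p:=v[1]@(v[2][:3]@np.r_[X,1]))[:2]/p[2]-u)) for v,u in((a,ua),(b,ub))]
    return X,err
E
python3 - <<'E'
from h import *
snap("scene","s");snap("top","t")
t=load("t")
for uv in [(333,204),(392,198),(398,185),(250,256),(330,131),(416,133)]: print(uv,onz(t,uv,0.1),onz(t,uv,.03))
p=onz(t,(360,204),.06); print(p)
for i,(dx,dy) in enumerate([(-.09,.05),(-.09,-.05)]):
    bot.move_pose([p[0]+dx,p[1]+dy,.30],quat(0)); print(bot.read_joint_positions(),bot.read_clock())
    snap("wrist",f"w{i}")
E
```

```text
(333, 204) [ 0.5236 -0.0911  0.1   ] [ 0.5315 -0.0919  0.03  ]
(392, 198) [ 0.5362 -0.2126  0.1   ] [ 0.5449 -0.2216  0.03  ]
(398, 185) [ 0.5632 -0.2254  0.1   ] [ 0.5739 -0.2353  0.03  ]
(250, 256) [0.417  0.0775 0.1   ] [0.4177 0.0882 0.03  ]
(330, 131) [ 0.6774 -0.0849  0.1   ] [ 0.6957 -0.0852  0.03  ]
(416, 133) [ 0.6732 -0.2647  0.1   ] [ 0.6913 -0.2773  0.03  ]
[ 0.5282 -0.1493  0.06  ]
[-0.3861  0.0971 -0.3082  1.1657  0.0002  2.7541] 2.4833
[-0.581   0.1598 -0.2357  1.1763  0.0004  2.5614] 3.0167
```

View pics/w0.png

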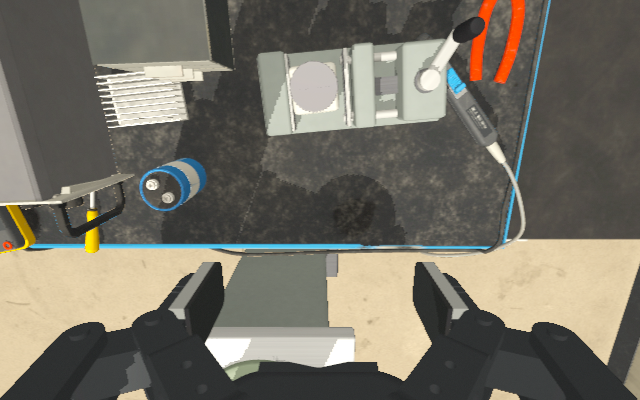

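View pics/w1.png

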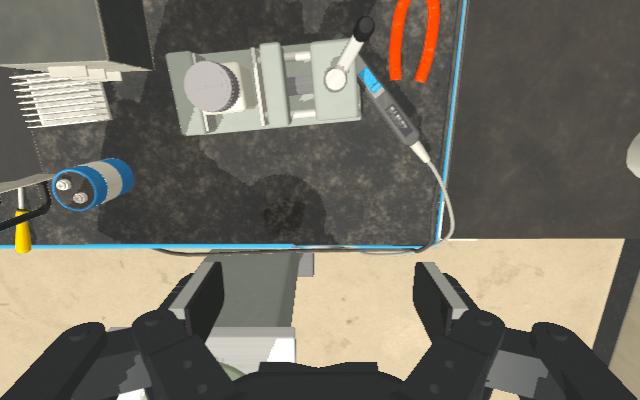

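w0: cap top (314,87), hub (429,78), black handle top (468,27). w1: cap (211,87), hub (335,78), handle (366,25). Capacitor is to the left-front, well clear. Measure by masks.

```bash
python3 - <<'E'
from h import *
a,b=load("w0"),load("w1")
for v,c,h,k in((a,(314,87),(468,27),(429,78)),(b,(211,87),(366,25),(335,78))):
    im=v[0];g=im.astype(int)
    for p in(c,h,k,(c[0]+30,c[1])): print(p,im[p[1],p[0]],end=' ')
    print()
crops=[cv2.resize(v[0][0:145,x:x+250],None,fx=3,fy=3,interpolation=cv2.INTER_CUBIC)[:, :] for v,x in((a,245),(b,150))]
im=np.vstack([cv2.resize(c,(500,290)) for c in crops]);cv2.imwrite("pics/c01.png",im)
E
```

```text
(314, 87) [192 195 202] (468, 27) [42 42 43] (429, 78) [237 249 253] (344, 87) [107 111 114] 
(211, 87) [188 192 200] (366, 25) [69 70 70] (335, 78) [241 254 255] (241, 87) [175 193 198]
```

View pics/c01.png

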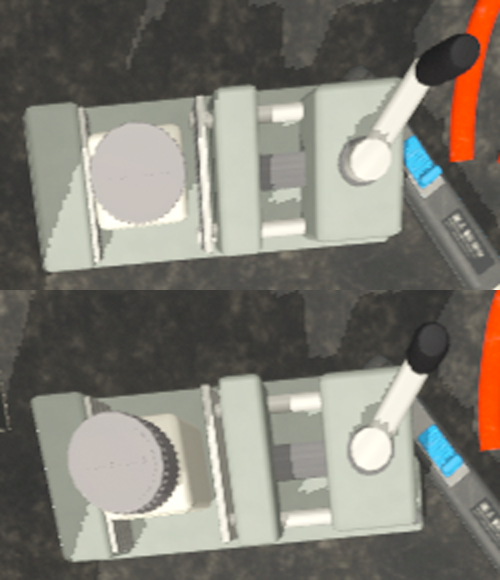

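Handle top seen at about (477,24) in w0, (366,24) in w1; the flat cap top, white hub and bottle are clear. Triangulating mask centroids.

```bash
cat > meas.py <<'E'
from h import *
def blob(m,near,ell=True):
    m=cv2.morphologyEx(m.astype(np.uint8)*255,cv2.MORPH_OPEN,np.ones((3,3)))
    cs=cv2.findContours(m,cv2.RETR_EXTERNAL,cv2.CHAIN_APPROX_NONE)[0]
    c=min(cs,key=lambda c:abs(cv2.pointPolygonTest(c,near,True)) if cv2.pointPolygonTest(c,near,True)<0 else -1)
    return cv2.fitEllipse(cv2.convexHull(c)),c
def feats(v,cap,hub,han):
    g=v[0].astype(int);B,G,R=g[...,0],g[...,1],g[...,2]
    e,_=blob((R-G>=3)&(R>150)&(B<215)&(B>G-8),cap); print("cap",np.round(e,1) if 0 else e)
    h,_=blob((B>225)&(R>235),hub); print("hub",h)
    k,c=blob(R<62,han); print("handle",k,cv2.boundingRect(c))
    return e[0],h[0],k,c
E
python3 - <<'E'
from meas import *
a,b=load("w0"),load("w1")
fa=feats(a,(314,87),(430,79),(468,27));fb=feats(b,(207,86),(336,78),(366,25))
print("cap",*tri(a,fa[0],b,fb[0]));print("hub",*tri(a,fa[1],b,fb[1]))
print("handle man",*tri(a,(477.5,24.5),b,(366.5,24)))
g=a[0];print(g[15:45:3,455:490:3,2]);g=b[0];print(g[12:45:3,350:385:3,2])
E
```

```text
cap ((313.3910827636719, 85.84063720703125), (47.4538459777832, 50.07319641113281), 177.78648376464844)
hub ((430.087890625, 79.48883056640625), (17.71746253967285, 20.631366729736328), 27.615966796875)
handle ((468.278564453125, 29.426137924194336), (19.534883499145508, 35.28343200683594), 58.03915023803711) (453, 17, 32, 26)
cap ((207.55291748046875, 85.9004898071289), (45.759605407714844, 52.428104400634766), 148.75074768066406)
hub ((335.16741943359375, 78.9452133178711), (17.953523635864258, 20.4425106048584), 10.044286727905273)
handle ((360.2723693847656, 15.533808708190918), (35.01470184326172, 53.3375129699707), 176.1141815185547) (343, 0, 33, 44)
cap [ 0.5299 -0.0935  0.1127] [np.float64(0.1636396497894578), np.float64(0.16380116520810972)]
hub [ 0.5386 -0.2171  0.0734] [np.float64(0.006373274744018638), np.float64(0.006381207960493662)]
handle man [ 0.5826 -0.2429  0.1119] [np.float64(0.14970727923301888), np.float64(0.14995635711607008)]
[[ 72  74  85  89 103 108 105 104 236 255 255 255]
 [ 73  79  83  84 110  53  35  56  60 158 255 252]
 [ 78  79  83  70  33  35  65  62 
[... 236 characters left out ...]
44  46  47  48  99 255 255 203  85]
 [ 44  43  46  46  46  46 210 255 255 255 158  89]
 [231  87  50  61  99  94 229 255 255 255  93  83]]
[[ 55  55  52  53  54  63  56  75  74  87  83  94]
 [ 55  55  53  51  55  63  69  74  73  82  86 103]
 [ 54  59  55  46  54  71  67  55  78  80  78 111]
 [ 62  57  56  45  74  71  68  64  72  83  89  90]
 [ 65  70  44  59  71  73  70  65  58  80  80  85]
 [ 66  62  39  57  71  70  67  64  48  77  82  85]
 [ 66  43  42  48  71  67  65  53  67  80  88  80]
 [ 60  49  43  48  47  53  48  39  86  93  89  93]
 [ 62 175  44  45  47  46  42  87  92 103  99  88]
 [189 249  54  45  44  42  50  89  84 107  96 103]
 [233 249 247 200 197  61  58  93  88  93  95  88]]
```

Consistent: cap top z 0.113 (expected 0.114), handle top 0.112 (0.114), radius 51 mm, axis–bottle 124 mm, crank ≈0.78 rad. Grip the handle and crank.

```bash
cat > crank.py <<'E'
from h import *
ax=np.array([.5386,-.2171]);h0=np.array([.5826,-.2429]);cap=np.array([.5299,-.0935])
vx=np.arctan2(*(cap-ax)[::-1])
def hp(q,z=.081): a=vx-np.radians(80)-q; return [*(ax+.05*np.array([np.cos(a),np.sin(a)])),z]
d=h0-ax;q0=(vx-np.radians(80)-np.arctan2(d[1],d[0]))%(2*np.pi)
E
python3 - <<'E'
from crank import *
print(q0,hp(q0)); Q=quat(np.pi)
bot.set_gripper(.5)
bot.move_pose(hp(q0,.2),Q); print(bot.read_joint_positions())
print(bot.move_linear(hp(q0),.12,until_force=8),bot.read_position(),bot.read_clock())
bot.set_gripper(0,40); print(bot.read_gripper_width(),bot.read_finger_force(),bot.read_ft_force(),bot.read_clock())
snap("wrist","w2");snap("scene","s2")
for q in np.linspace(q0,q0+.45,4)[1:]:
    bot.move_linear(hp(q),.04);print(q,bot.read_ft_force(),bot.read_position(),bot.read_clock())
E
```

```text
0.7751377902992967 [np.float64(0.5817319487217784), np.float64(-0.24239100629595187), 0.081]
[-0.5119  0.4951 -0.0145  1.061   0.     -0.5116]
False [ 0.5824 -0.2427  0.0818] 7.2917
0.19506489988232595 38.97130608558655 [-0.8891 -0.0479  4.7256] 7.6333
0.9251377902992968 [1.3915 2.044  6.2281] [ 0.5784 -0.2487  0.0819] 8.0667
1.075137790299297 [1.0344 0.7943 6.1607] [ 0.5732 -0.2543  0.0819] 8.4
1.2251377902992968 [1.3015 1.0976 5.6778] [ 0.5673 -0.259   0.0819] 8.7333
```

```bash
python3 - <<'E'
from crank import *
for q in np.arange(1.225,4.02,.155)[1:]:
    bot.move_linear(hp(q),.05);f=bot.read_ft_force();p=bot.read_position()
    d=p[:2]-ax;print(round(q,3),(vx-np.radians(80)-np.arctan2(d[1],d[0]))%(2*np.pi),f,bot.read_gripper_width(),bot.read_clock())
    if np.hypot(f[0],f[1])>25: break
snap("wrist","w3");snap("scene","s3");snap("top","t3")
cv2.imwrite("pics/c3.png",np.hstack([cv2.resize(load("s3")[0][180:310,270:420],(450,390)),cv2.resize(load("t3")[0][160:250,290:420],(350,390))]))
E
```

```text
1.38 1.3720212310419453 [1.0157 0.7216 6.2254] 0.19589513865738445 9.0417
1.535 1.5274490611909548 [1.2835 0.2187 5.658 ] 0.196808435238311 9.35
1.69 1.6822644040503238 [1.331  1.0477 6.6512] 0.19522740780740894 9.6583
1.845 1.8369822716620416 [2.2489 0.3009 6.7842] 0.1957235914212821 9.9667
2.0 1.9916042475231346 [1.5657 0.1609 7.1412] 0.1931251669497936 10.275
2.155 2.1451963948563852 [1.9272 1.1842 7.3076] 0.19958343067497725 10.5833
2.31 2.298430543547507 [1.9783 1.1355 6.6661] 0.19643048491485066 10.8917
2.465 2.451759294233357 [2.0844 0.0173 7.7665] 0.1948101581603817 11.2
2.62 2.6058065864241753 [2.2795 0.8285 7.7451] 0.19971741335990564 11.5083
2.775 2.7584736855819707 [2.4767 0.0192 6.7618] 0.1983819523011697 11.8167
2.93 2.9113805910023363 [ 1.8238 -1.1472  7.9204] 0.19627497458339926 12.125
3.085 3.0637320847108036 [ 3.4431 -0.1978  6.6537] 0.19690860365137536 12.4333
3.24 3.2162329125496414 [ 2.3656 -0.9574  7.2257] 0.19909960192728757 12.7417
3.395 3.367028955862904 [ 2.173  -1.3756  7.4765] 0.1978564525653991 13.05
3.55 3.517640280141068 [ 1.0371 -3.1086  7.4206] 0.19744927724439115 13.3583
3.705 3.669207153932091 [ 1.5836 -3.7057  6.8568] 0.19596638259281762 13.6667
3.86 3.820855335169555 [-0.9783 -3.8603  8.7335] 0.1959098567120889 13.975
4.015 3.9733948428616594 [ 0.5086 -4.7285  9.3647] 0.19780529031767663 14.2833
```

View pics/c3.png

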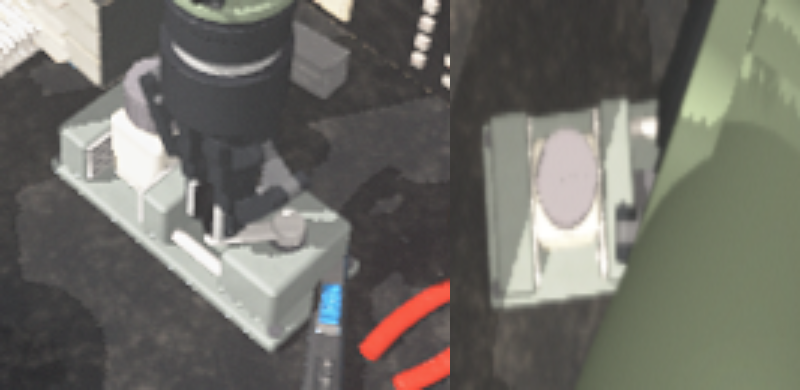

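Jaw pad touches the bottle, crank force rose to ~5 N at 3.97 rad, so it is clamped. Release, re-measure the cap with two wrist views.

```bash
python3 - <<'E'
from crank import *
from meas import blob
bot.set_gripper(.45); bot.move_linear([*bot.read_position()[:2],.2],.15)
psi=np.pi-.6;tx=np.array([np.cos(psi),np.sin(psi)]);ty=np.array([tx[1],-tx[0]])
vs=[]
for i,s in enumerate((-.05,.05)):
    bot.move_pose([*(cap-.09*tx+s*ty),.30],quat(psi)); bot.wait(.1); snap("wrist",f"k{i}"); vs.append(load(f"k{i}"))
us=[]
for v in vs:
    p=v[1]@(v[2][:3]@np.r_[cap,.114,1]);g=v[0].astype(int);B,G,R=g[...,0],g[...,1],g[...,2]
    e,_=blob((R-G>=3)&(R>150)&(B<215)&(B>G-8),tuple(p[:2]/p[2]));print(p[:2]/p[2],e);us.append(e[0])
    cv2.ellipse(v[0],e,(0,0,255),1)
print(tri(vs[0],us[0],vs[1],us[1]),bot.read_clock(),bot.read_ft_force(),bot.read_joint_positions())
cv2.imwrite("pics/kk.png",np.vstack([v[0][:200,100:540] for v in vs]))
E
```

```text
[371.0761  91.1574] ((372.57147216796875, 89.28779602050781), (47.54143142700195, 50.57449722290039), 19.70737075805664)
[266.0901  89.3999] ((268.16595458984375, 87.6179428100586), (47.0142707824707, 50.198734283447266), 164.50267028808594)
(array([ 0.5294, -0.0911,  0.1116]), [np.float64(0.041317293164945305), np.float64(0.041154319345584923)]) 17.1833 [0.4579 0.3146 0.109 ] [-0.278   0.4725  0.2021  1.301  -0.0003  0.3231]
```

View pics/kk.png

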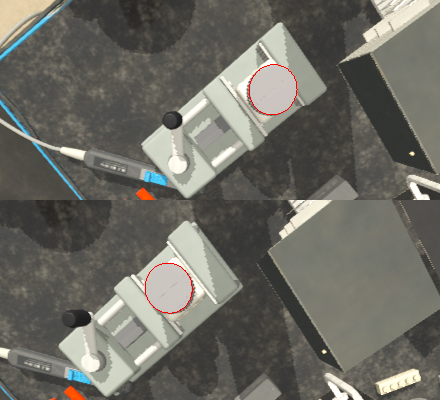

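Fit sits on the cap rim in both views; cap moved 2.4 mm to the fixed jaw (z 0.112 ✓). Grip and push in small steps.

```bash
python3 - <<'E'
from h import *
c=[.5294,-.0911];psi=np.pi-.6;Q=quat(psi)
bot.set_gripper(.9)
bot.move_pose([*c,.17],Q)
print(bot.move_linear([*c,.087],.08,until_force=6),bot.read_position())
bot.wait(.1);print(bot.read_ft_force())
bot.set_gripper(0,80);bot.wait(.2)
p0=np.array(bot.read_position());f0=np.array(bot.read_ft_force());print(p0,f0,bot.read_gripper_width()*85,bot.read_finger_force(),bot.read_clock())
for i in range(1,9):
    bot.move_linear([*c,.087-.001*i],.02);bot.wait(.05)
    d=bot.read_position()[2]-p0[2];f=np.array(bot.read_ft_force())-f0;print(i,d,f,bot.read_clock())
    if d<-.0042 or f[2]>15: break
open("z.txt","w").write(str(.087-.001*i))
snap("wrist","g");snap("scene","sg")
E
```

```text
False [ 0.5299 -0.0912  0.0875]
[ 0.0299 -0.0026  0.5506]
[ 0.5295 -0.0913  0.0874] [-1.9939 -1.1568  5.8649] 43.422622317373836 80.4599141702056 20.2333
1 -0.0008532536434260329 [-0.4978  0.6901  0.8201] 20.5333
2 -0.001782559684176066 [-0.159   1.5519  1.3629] 20.8333
3 -0.0026760673932035017 [-1.3423  0.4729  2.1843] 21.1333
4 -0.003535674831810498 [-0.9485  0.3369  4.3136] 21.4333
5 -0.004471519780394867 [-1.9318  0.6395  3.6182] 21.7333
```

Spring force ≈9.5–10 N, 4.5 mm down. Twist counterclockwise.

```bash
python3 - <<'E'
from h import *
c=[.5294,-.0911];psi=np.pi-.6;z=float(open("z.txt").read())
for a in range(10,81,10):
    bot.move_pose([*c,z],quat(psi+np.radians(a)))
    T=pose();print(a,np.degrees(np.arctan2(T[1,0],T[0,0])-psi)%360,T[:3,3],bot.read_ft_force(),np.array(bot.read_moment()),bot.read_clock())
snap("scene","st")
E
```

```text
10 10.01145699830265 [ 0.5299 -0.0914  0.0831] [-2.5595 -0.6981 10.6747] [-0.0821  0.5734  0.0103] 22.125
20 20.010980756129175 [ 0.5303 -0.0915  0.0832] [-1.9686 -0.3923  9.8312] [-0.0147  0.4089  0.0323] 22.4167
30 30.01046893973125 [ 0.5306 -0.0916  0.0833] [-1.7448  0.2931  8.5466] [-0.0869  0.3343 -0.0093] 22.7083
40 40.01149590300946 [ 0.5309 -0.0917  0.0834] [-1.6421 -1.2523  9.3815] [-0.0725  0.2083  0.0296] 23.0
50 50.01203665992847 [ 0.5311 -0.0917  0.0835] [-0.8564 -0.966  10.5589] [-0.058   0.1666  0.005 ] 23.2917
60 60.011795278074544 [ 0.5312 -0.0917  0.0835] [-0.144  -0.9119  9.9443] [-0.1608  0.1036 -0.0329] 23.5833
70 70.01291641182769 [ 0.5313 -0.0917  0.0835] [ 0.4319 -0.8398  9.1387] [-0.1725  0.0553 -0.0191] 23.875
80 80.01852899555485 [ 0.5313 -0.0916  0.0835] [ 0.006  -0.4496  8.9533] [-0.0642  0.0751  0.0487] 24.1667
```

```bash
python3 - <<'E'
from h import *
c=[.5294,-.0911];z=float(open("z.txt").read())
for i in range(1,9):
    stop=bot.move_linear([*c,z+.002*i],.03);f=bot.read_ft_force();print(i,bot.read_position()[2],f,bot.read_gripper_width()*85,bot.read_clock())
    if f[2]<-4: break
snap("scene","sl");snap("wrist","wl")
cv2.imwrite("pics/cl.png",np.hstack([cv2.resize(load("sl")[0][180:290,270:400],(390,330)),cv2.resize(load("wl")[0][200:400,200:440],(396,330))]))
E
```

```text
1 0.0854357677446895 [ 0.6735 -0.6862  9.017 ] 43.36461437248044 24.4667
2 0.0872057693683157 [ 0.9621 -1.7729  7.0325] 43.36983454500025 24.7167
3 0.08890421881316023 [ 3.1633 -0.8557  4.1017] 43.33778022819616 24.9667
4 0.09010121636386918 [ 1.9639 -0.8081  3.3992] 43.40333697684721 25.2167
5 0.09166539519642491 [ 1.1384 -0.1099  1.3514] 43.54583176435328 25.4667
6 0.0935605274461454 [ 0.5186 -1.0944 -0.15  ] 43.46473249954712 25.7167
7 0.09587012318116239 [0.28   0.0495 0.008 ] 43.8701960835514 25.9667
8 0.0981117577028004 [0.1147 0.2728 0.0527] 43.26191556842547 26.2167
```

View pics/cl.png

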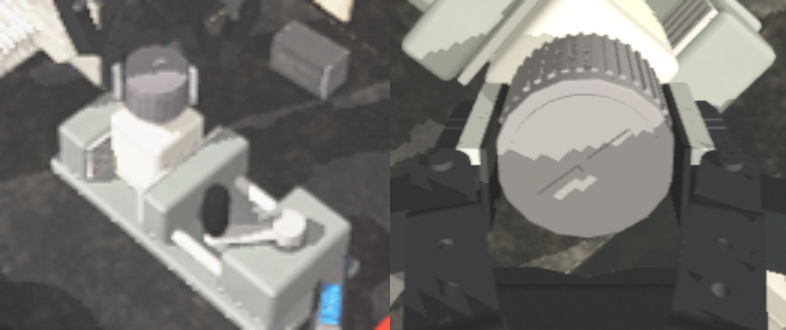

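The cap is between the fingers and free, with no pull from the bottle; the bottle is upright in the vise. Lift 60 mm.

```bash
python3 - <<'E'
from h import *
bot.move_linear([.5294,-.0911,.160],.06);bot.wait(.5)
print(bot.read_position(),bot.read_ft_force(),bot.read_finger_force(),bot.read_gripper_width()*85,bot.read_clock())
snap("scene","se");snap("wrist","we")
cv2.imwrite("pics/ce.png",np.hstack([cv2.resize(load("se")[0][150:290,250:450],(471,330)),cv2.resize(load("we")[0][150:400,200:440],(317,330))]))
E
```

```text
[ 0.5294 -0.0911  0.1599] [ 0.201  -0.0364 -0.7036] 81.27756034489721 43.49374424646515 28.0
```

View pics/ce.png

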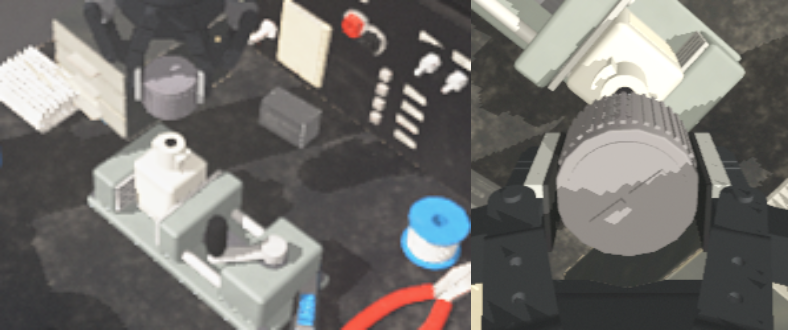

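The cap hangs upright above the open neck, and the bottle is still upright and clamped; the bystanders in view (film capacitor, spool) have not moved. Hand in.

```bash
python3 -c "
from cell import bot, imaging, job
print(job.close_job())"
```

```text
the job is handed in; nothing more can be done
None
```

I clamped the bottle, pushed the cap down and twisted it free, and handed the job in at about 28 s with the gripper holding the cap upright about 7 cm above where it was locked; the judge's verdict was not shown.

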